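Roll-check three roller sleeves and reject the one that rocks

ROBOT

A 7-joint arm with a two-finger parallel gripper is mounted at the origin on the work surface. World frame = base frame: x ahead of the robot, y to its left, z up, the work surface at z = 0. Lengths are in m, angles in rad, forces in N, time in s.
With the tool pointing down it reaches from about 0.4 to 0.875 m from the base axis. Payload 6.5 kg.
Tool frame: the origin (TCP) lies midway between the tips of the shut fingers; the grasp point (between the pads) lies 19 mm behind it; z points along the fingers, y is the line along which they close (so a half turn about z gives the same grasp; the last joint's range is limited). The gripper opens to 85 mm and grips with 20 to 120 N. Pads are 22 mm wide; open, the fingers measure 114 mm over their backs; the gripper's body (76 mm by 85 mm) begins 54 mm behind the grasp point. The pads swing forward as they close: fully open they stand 13 mm farther back than shut.
Start: joints at [-1.346, 0.536, -0.004, 1.538, 0.003, 1.067, -0.071], TCP at [0.186, 0.623, 0.21] pointing down, gripper open.
Joint ranges: [-2.7, 2.7], [-0.37, 2.16], [-1.27, 1.26], [0.24, 2.4], [-1.31, 4.45], [0.19, 1.91], [-2.76, 2.76]. Speed limits (rad/s): [2.39, 2.39, 3.14, 3.14, 3.14, 3.14, 3.14].

INTERFACE

Orientations are given as a unit quaternion [x, y, z, w].
In Python, from workcell import status, vision, hand_in gives the robot as it stands. The module is installed in compiled form; this text tells all that it offers.
- The arm moves only by the tool servo_tool, never from a script. Its argument "deltas" is one flat list of numbers, 7 for each row, row after row: the shift along the tool's x, y, z in cm, then the turn, a rotation vector about the tool's x, y, z in degrees, then the closure, from 0 (fully open) to 1 (shut). In form: [dx, dy, dz, rx, ry, rz, hand, dx, dy, dz, rx, ry, rz, hand, ...]. A call has exactly 8 rows; each row shifts and turns the commanded pose from where the row before left it, along the tool's axes as they then stand; what a row does not reach is not made up. A row lasts 1/8 s, in which the tool goes at most 62.5 mm and 10.7 degrees, less where a joint would pass 70% of its speed; a pose out of reach is approached as far as the arm can. A call is refused whole if a number of a shift passes 6.25 or a number of a turn 10.7, either way. A call with a gripper value outside its range is refused whole. The fingers move at their own pace and stop on an object; the grip force is fixed at half the most. Time passes only in rows, so rows that do not move let the fingers close, or fill a call up. It gives the time, the measured TCP pose, the force, the opening and the grip force at its end, in the units of the state.
- status.sense(): the state, without advancing time (a new reading comes with each control period).
- vision.capture(name): name is "side" or "top" or "wrist"; returns the picture (400x640x3 uint8, red, green, blue); there is no depth.
- vision.camera_info(name): a dict with "mtx" (3x3 intrinsics, pixels), "dist_coeffs" ([k1, k2, p1, p2, k3] as OpenCV has them; the pictures are not rectified), "eye" and "rotation" of the camera in the world. Camera axes: x right, y down, z forward; pixel columns grow to the right and rows downward; lengths in m; the calibration is good to about 2 mm. A picture is of the moment at which its call begins: read the wrist's pose just before it. camera_info takes no time and is no camera call; for the wrist camera it gives the pose at the moment of the call.
- hand_in(): hands the job in; it is judged then, once.
The state is a dict: "clock": time; "joints": joint angles; "dq": joint speeds; "joint_torque": joint torques, N m; "tool_pos": TCP position; "ee_rot": TCP orientation; "contact_force": force on the tool from outside, world axes, zero at the start; "wrist_torque": the same for the moment, N m; "width": finger opening in m; "finger_force": force on a finger pad.
Only numpy, scipy, OpenCV 4.12 (cv2) and the standard library are available. Lean on these libraries where they do the work, as an engineer would, in place of code of your own. Each camera call takes 0.05 s, during which the arm holds its last target. There are 200 camera calls.

TASK

One of the three steel roller sleeves on the dark plate is out of round. Working from your left to your right, press lightly down on top of each roller with closed fingertips and roll it a good way (about a quarter turn) along the plate to feel whether it rises and rocks, never pressing hard; then pick up the one that rocks and lay it gently in the open white tray. Leave the two good rollers lying on the plate, and disturb nothing else on the bench.

Things in the scene. Friction and masses are not known exactly. Their poses are not given: they have to be found in the camera images.
- plate: fixed flat dark steel plate 220 (x) by 380 (y) mm, 12 mm thick, on levelling feet (top 16 to 24 mm over the bench); strips 8 wide, 5 high along both long edges. Origin: centre of its underside. Rollers lie 100 mm apart along its y (+y is left), axes along y to 0.1 rad, within 35 mm of its centre line; each rolls along x. Stiff: 1 mm too deep can add over 15 N.
- roller_a: plain steel sleeve, a cylinder 64 mm long, 18 mm across, 70 to 170 g, lying on the plate, free to roll. Origin at its centre, 9 mm above the plate top; y is its long axis, x and z turn as it rolls. One of the three (name and place do not say which) is out of round: an oval 18 mm thin, 21 mm wide, first lying on its flat side, so as high as the others.
- roller_b: plain steel sleeve, a cylinder 64 mm long, 18 mm across, 70 to 170 g, lying on the plate, free to roll. Origin at its centre, 9 mm above the plate top; y is its long axis, x and z turn as it rolls. Under a finger that presses and moves, the roller's centre goes half as far as the finger. A round one keeps its top level and stays about where it is left.
- roller_c: plain steel sleeve, a cylinder 64 mm long, 18 mm across, 70 to 170 g, lying on the plate, free to roll. Origin at its centre, 9 mm above the plate top; y is its long axis, x and z turn as it rolls. The oval one's top rises 3 mm in its first quarter turn (15 mm of roll), loading or lifting the finger, then sinks; let go, it rocks back to a flat side.
- tray: fixed open white plastic reject tray, outside 160 mm (x) by 110 mm (y) by 30 mm high, walls and floor 4 mm, empty. Origin at the centre of its underside. It stands on the bench to the left or to the right of the plate.
- case: fixed closed grey instrument case, 150 by 100 by 40 mm high, on the other side of the plate from the tray; leave alone. Origin at the centre of its underside.
- block: bystander: steel gauge block 30 by 22 by 20 mm high, standing loose near the left end of the plate, beyond the left roller. Origin at the centre of its underside.
- tape: bystander: clear tape roll, 80 mm across, 25 mm high, lying on the bench beyond the plate. Origin at the centre of its underside.
- driver: bystander: screwdriver lying on the bench beyond the plate. Origin under its middle.
- mouse: bystander: black computer mouse 105 by 60 by 30 mm high, beyond the plate. Origin at the centre of its underside.
- panel: bystander: aluminium test coupon 80 by 28 by 6 mm lying loose near the right end of the plate, beyond the right roller. Origin at the centre of its underside.
- cleaner: bystander: white bottle 60 mm across, 150 mm high, far left of the plate. Origin at the centre of its underside.
- pot: bystander: grey plastic cup 70 mm across, 90 mm high, far right of the plate. Origin at the centre of its underside.
Things that resemble listed ones, but are neither listed nor needed, are in the scene too. Leave any orange or purple look-alike of the roller_b alone.

How it is judged:
On the way, in this order (a step that is already met when the one before it is completed fails the run):
1. the left roller is rolled at least 12 mm along the plate under light downward pressure from the fingers (plate feels over 3.5 N, fingers touch the roller) (((y of roller_a in the frame of plate above 0.055 m and distance of roller_a from where it was at the start of the episode above 0.012 m and contact force between roller_a and plate above 3.5 N and contact force between the fingers and roller_a above 1 N) or (y of roller_b in the frame of plate above 0.055 m and distance of roller_b from where it was at the start of the episode above 0.012 m and contact force between roller_b and plate above 3.5 N and contact force between the fingers and roller_b above 1 N) or (y of roller_c in the frame of plate above 0.055 m and distance of roller_c from where it was at the start of the episode above 0.012 m and contact force between roller_c and plate above 3.5 N and contact force between the fingers and roller_c above 1 N))), for 0.1 s.
2. the middle roller is rolled at least 12 mm along the plate under light downward pressure from the fingers (plate feels over 3.5 N, fingers touch the roller) (((y of roller_a in the frame of plate between -0.05 and 0.05 m and distance of roller_a from where it was at the start of the episode above 0.012 m and contact force between roller_a and plate above 3.5 N and contact force between the fingers and roller_a above 1 N) or (y of roller_b in the frame of plate between -0.05 and 0.05 m and distance of roller_b from where it was at the start of the episode above 0.012 m and contact force between roller_b and plate above 3.5 N and contact force between the fingers and roller_b above 1 N) or (y of roller_c in the frame of plate between -0.05 and 0.05 m and distance of roller_c from where it was at the start of the episode above 0.012 m and contact force between roller_c and plate above 3.5 N and contact force between the fingers and roller_c above 1 N))), for 0.1 s.
3. the right roller is rolled at least 12 mm along the plate under light downward pressure from the fingers (plate feels over 3.5 N, fingers touch the roller) (((y of roller_a in the frame of plate below -0.055 m and distance of roller_a from where it was at the start of the episode above 0.012 m and contact force between roller_a and plate above 3.5 N and contact force between the fingers and roller_a above 1 N) or (y of roller_b in the frame of plate below -0.055 m and distance of roller_b from where it was at the start of the episode above 0.012 m and contact force between roller_b and plate above 3.5 N and contact force between the fingers and roller_b above 1 N) or (y of roller_c in the frame of plate below -0.055 m and distance of roller_c from where it was at the start of the episode above 0.012 m and contact force between roller_c and plate above 3.5 N and contact force between the fingers and roller_c above 1 N))), for 0.1 s.
At the end, for the whole second after the job is handed in: The out-of-round roller alone lies at rest on the tray floor (centre inside the walls, under 20 mm up), told by the load on the tray: the oval one weighs under 100 g, a round one over 120 g. The two round ones lie at rest on the plate (centres within 105 by 185 mm of its middle) ((((x of roller_a in the frame of tray between -0.076 and 0.076 m and y of roller_a in the frame of tray between -0.051 and 0.051 m and z of roller_a in the frame of tray below 0.02 m and linear speed of roller_a below 0.03 m/s) and (x of roller_b in the frame of plate between -0.105 and 0.105 m and y of roller_b in the frame of plate between -0.185 and 0.185 m and z of roller_b in the frame of plate between 0.017 and 0.026 m and linear speed of roller_b below 0.02 m/s) and (x of roller_c in the frame of plate between -0.105 and 0.105 m and y of roller_c in the frame of plate between -0.185 and 0.185 m and z of roller_c in the frame of plate between 0.017 and 0.026 m and linear speed of roller_c below 0.02 m/s)) or ((x of roller_b in the frame of tray between -0.076 and 0.076 m and y of roller_b in the frame of tray between -0.051 and 0.051 m and z of roller_b in the frame of tray below 0.02 m and linear speed of roller_b below 0.03 m/s) and (x of roller_a in the frame of plate between -0.105 and 0.105 m and y of roller_a in the frame of plate between -0.185 and 0.185 m and z of roller_a in the frame of plate between 0.017 and 0.026 m and linear speed of roller_a below 0.02 m/s) and (x of roller_c in the frame of plate between -0.105 and 0.105 m and y of roller_c in the frame of plate between -0.185 and 0.185 m and z of roller_c in the frame of plate between 0.017 and 0.026 m and linear speed of roller_c below 0.02 m/s)) or ((x of roller_c in the frame of tray between -0.076 and 0.076 m and y of roller_c in the frame of tray between -0.051 and 0.051 m and z of roller_c in the frame of tray below 0.02 m and linear speed of roller_c below 0.03 m/s) and (x of roller_a in the frame of plate between -0.105 and 0.105 m and y of roller_a in the frame of plate between -0.185 and 0.185 m and z of roller_a in the frame of plate between 0.017 and 0.026 m and linear speed of roller_a below 0.02 m/s) and (x of roller_b in the frame of plate between -0.105 and 0.105 m and y of roller_b in the frame of plate between -0.185 and 0.185 m and z of roller_b in the frame of plate between 0.017 and 0.026 m and linear speed of roller_b below 0.02 m/s))) and contact force between tray and anything else between 0.4 and 1.09 N); the robot touches nothing.
It fails at once if a roller is pressed hard onto the plate (over 25 N) (contact force between any of roller_a, roller_b, roller_c and plate above 25 N).
It fails at once if a roller is dropped (falls faster than 0.7 m/s) ((linear speed of roller_a above 0.7 m/s and contact force between the fingers and roller_a below 0.1 N) or (linear speed of roller_b above 0.7 m/s and contact force between the fingers and roller_b below 0.1 N) or (linear speed of roller_c above 0.7 m/s and contact force between the fingers and roller_c below 0.1 N)).
It fails at once if something else on the bench is moved by more than 20 mm (distance of any of block, tape, driver, mouse, panel, cleaner, pot from where it was at the start of the episode above 0.02 m).
It also fails if it takes over 72 s, if anything falls off the work surface, if the arm or the gripper's body presses on something with over 40 N, if the wrist force passes 120 N, or if a joint passes its speed limit or range.

## Working session

There is one attempt and no reset: what is moved stays moved. The work goes in short steps, Python scripts to look and compute and a tool call to move; the robot and the scene stay as the last step left them, time stands still between calls to the robot, and variables do not carry over. Pictures are saved under pics/ and viewed, at most 10 in all, crops included, and the job is handed in when it is done.

Besides the shell and the picture viewer there is one more tool, called after "Request:" as name(argument=value, ...) on one line, values as JSON. servo_tool: Moves the arm, as the interface text tells. Its arguments: {"type":"object","properties":{"deltas":{"type":"array"}},"required":["deltas"]}

```bash
mkdir -p pics; cat > h.py <<'E'
import numpy as np, cv2
from workcell import status, vision
from scipy.spatial.transform import Rotation as R
def ray(info,px):
    p=cv2.undistortPoints(np.array(px,float).reshape(-1,1,2),np.array(info["mtx"]),np.array(info["dist_coeffs"])).reshape(-1,2)
    d=np.c_[p,np.ones(len(p))]@np.array(info["rotation"]).T
    return np.array(info["eye"]),d
def toz(info,px,z):
    e,d=ray(info,px); return e+d*((z-e[2])/d[:,2])[:,None]
def snap(name,f=None):
    info=vision.camera_info(name); im=vision.capture(name)[:,:,::-1].copy()
    if f: cv2.imwrite("pics/"+f,im)
    return info,im
E
python3 - <<'E'
from h import *
for n in ("top","side"):
    i,im=snap(n,n+"0.png"); print(n,np.round(i["eye"],3),np.round(i["rotation"],3).tolist(),np.round(i["mtx"],1).tolist())
s=status.sense(); print({k:np.round(v,3).tolist() for k,v in s.items()})
E
```

```text
top [ 0.345 -0.005  1.394] [-0.705, 0.707, -0.043, 0.043] [[407.8, 0.0, 319.9], [0.0, 407.8, 197.9], [0.0, 0.0, 1.0]]
side [ 0.073 -0.724  0.706] [0.867, -0.235, 0.127, -0.421] [[366.3, 0.0, 321.5], [0.0, 366.3, 199.6], [0.0, 0.0, 1.0]]
{'clock': 0.1, 'joints': [-1.346, 0.537, -0.004, 1.539, 0.003, 1.067, -0.071], 'dq': [0.001, -0.001, -0.001, -0.001, -0.0, -0.002, 0.0], 'joint_torque': [0.003, -58.457, 1.052, -25.978, 0.013, 0.005, 0.0], 'tool_pos': [0.186, 0.622, 0.21], 'ee_rot': [0.145, 0.989, -0.001, -0.0], 'contact_force': [0.158, 0.165, 0.397], 'wrist_torque': [0.0, -0.001, 0.008], 'finger_force': 0.0, 'width': 0.085}
```

View pics/top0.png

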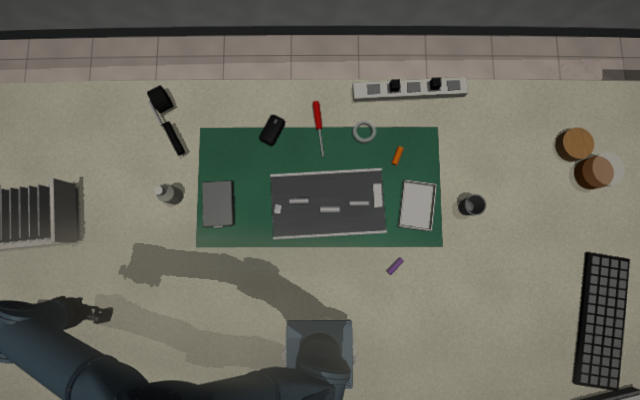

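View pics/side0.png

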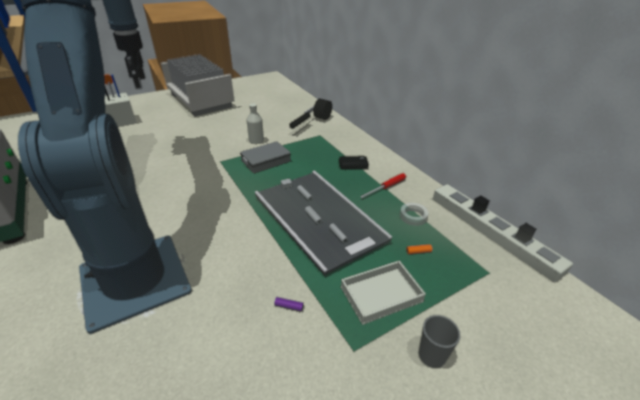

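The top view shows the dark plate around (328,203). Three grey rollers lie on it at about (299,201), (330,209) and (359,203), with the block at (278,209) and the panel at (378,195). The white tray is at (417,205) on the right and the case at (217,203). The orange (398,155) and purple (395,266) cylinders are look-alikes lying off the plate, so they are not wanted; the three steel ones on the plate fit the description. Next I'll measure them and confirm in an enlarged crop.

```bash
python3 - <<'E'
from h import *
i=vision.camera_info("top"); im=cv2.imread("pics/top0.png")
cv2.imwrite("pics/crop0.png",cv2.resize(im[160:250,262:447],None,fx=4,fy=4,interpolation=cv2.INTER_CUBIC))
g=cv2.cvtColor(im,cv2.COLOR_BGR2GRAY)
m=np.zeros_like(g); m[182:226,272:386]=(g[182:226,272:386]>110)*255
n,l,st,c=cv2.connectedComponentsWithStats(m)
for k in range(1,n):
    if st[k,4]<15: continue
    pts=np.argwhere(l==k)[:,::-1].astype(np.float32)
    r=cv2.minAreaRect(pts); b=cv2.boxPoints(r)
    w=toz(i,np.r_[[c[k]],b],0.05); 
    v,V=np.linalg.eigh(np.cov((toz(i,pts,0.05)[:,:2]).T)); d=V[:,1]*np.sign(V[1,1])
    print(np.round(c[k],1),st[k,4],"ctr",np.round(w[0],4),"dims",np.round([np.linalg.norm(w[1]-w[2]),np.linalg.norm(w[2]-w[3])],3),"axis ang from +y",np.round(np.arctan2(-d[0],d[1]),3))
for nm,px,z in (("plate corners",[[271,175],[382,170],[387,232],[274,238]],.027),("tray",[[404,180],[436,182],[431,230],[399,225]],.03)):
    w=toz(i,px,z); print(nm,np.round(w[:,:2],3).tolist(),np.round(w.mean(0),3))
E
```

```text
Traceback (most recent call last):
  File "h.py", line 9, in toz
    e,d=ray(info,px); return e+d*((z-e[2])/d[:,2])[:,None]
        ~~~^^^^^^^^^
  File "h.py", line 6, in ray
    d=np.c_[p,np.ones(len(p))]@np.array(info["rotation"]).T
      ~~~~~~~~~~~~~~~~~~~~~~~~^~~~~~~~~~~~~~~~~~~~~~~~~~~~~
ValueError: matmul: Input operand 1 has a mismatch in its core dimension 0, with gufunc signature (n?,k),(k,m?)->(n?,m?) (size 4 is different from 3)
```

View pics/crop0.png

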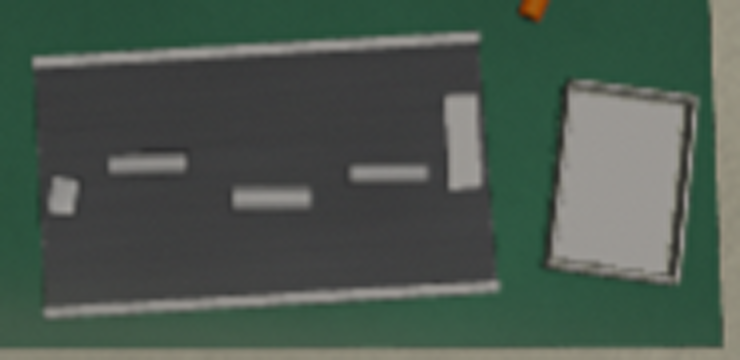

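The crop shows the three steel rollers at crop (147,163), (272,197) and (389,173), with the block at (63,196) and the panel at (463,142). Tray corners are at (570,80), (697,97), (680,283) and (548,267). The rotation is a quaternion, so I'll fix the helper.

```bash
sed -i 's/@np.array(info\["rotation"\]).T/@R.from_quat(info["rotation"]).as_matrix().T/' h.py; python3 - <<'E'
from h import *
i=vision.camera_info("top"); im=cv2.imread("pics/top0.png")
g=cv2.cvtColor(im,cv2.COLOR_BGR2GRAY)
m=np.zeros_like(g); m[182:226,272:386]=(g[182:226,272:386]>110)*255
n,l,st,c=cv2.connectedComponentsWithStats(m)
for k in range(1,n):
    if st[k,4]<15: continue
    pts=np.argwhere(l==k)[:,::-1].astype(np.float32)
    w=toz(i,[c[k]],0.045)
    v,V=np.linalg.eigh(np.cov((toz(i,pts,0.045)[:,:2]).T)); d=V[:,1]*np.sign(V[1,1])
    print(np.round(c[k],1),st[k,4],"ctr",np.round(w[0],4),"axis ang from +y",np.round(np.arctan2(-d[0],d[1]),3))
o=np.array([262,160])
for nm,px,z in (("plate FL FR NR NL",[[33,58],[480,36],[500,290],[44,316]],.036),("tray FL FR NR NL",[[570,80],[697,97],[680,283],[548,267]],.03)):
    w=toz(i,np.array(px)/4+o,z); print(nm,np.round(w[:,:2],3).tolist(),np.round(w.mean(0),3))
T=R.from_quat(status.sense()["ee_rot"]).as_matrix(); print(np.round(T,3))
w=vision.camera_info("wrist"); print(w["mtx"],np.round(T.T@(np.array(w["eye"])-status.sense()["tool_pos"]),3),np.round(T.T@R.from_quat(w["rotation"]).as_matrix(),3))
E
```

```text
[377.2 195. ] 184 ctr [ 0.5203 -0.1964  0.045 ] axis ang from +y -1.531
[298.1 200.5] 58 ctr [0.5026 0.0674 0.045 ] axis ang from +y 0.07
[358.8 203. ] 56 ctr [ 0.4937 -0.1347  0.045 ] axis ang from +y 0.003
[277.2 208.4] 49 ctr [0.4765 0.1367 0.045 ] axis ang from +y 1.392
[328.8 209.3] 70 ctr [ 0.4727 -0.0345  0.045 ] axis ang from +y 0.021
plate FL FR NR NL [[0.592, 0.162], [0.61, -0.216], [0.396, -0.228], [0.375, 0.151]] [ 0.493 -0.033  0.036]
tray FL FR NR NL [[0.573, -0.292], [0.558, -0.4], [0.401, -0.38], [0.415, -0.269]] [ 0.487 -0.335  0.03 ]
[[-0.958  0.287 -0.   ]
 [ 0.287  0.958 -0.002]
 [-0.    -0.002 -1.   ]]
[[308.14160718   0.         320.92671746]
 [  0.         308.14160718 197.26087694]
 [  0.           0.           1.        ]] [ 0.064 -0.    -0.164] [[-0.001 -0.966 -0.26 ]
 [ 1.    -0.001  0.   ]
 [-0.001 -0.26   0.966]]
```

Request:
servo_tool(deltas=[-5.8,-1.3,0,0,0,5.5,1,-5.8,-1.3,0,0,0,5.5,1,-5.8,-1.3,0,0,0,5.5,1,-5.8,-1.3,0,0,0,5.5,1,-5.8,-1.3,0,0,0,5.5,1,-5.8,-1.3,0,0,0,5.5,1,-5.8,-1.3,0,0,0,5.5,1,-5.8,-1.3,0,0,0,5.5,1])

```text
clock: 1.1
tool_pos: [0.4944, 0.273, 0.2103]
ee_rot: [0.506, 0.862, -0.0, 0.0]
contact_force: [0.2, -0.5, 0.1]
width: 0.0002
finger_force: 0.0
```

```bash
cat >> h.py <<'E'
def go(x,y,z=None,yaw=np.deg2rad(2.9)):
    "remaining shift (cm, current tool axes), turn about tool z (deg)"
    s=status.sense(); T=R.from_quat(s["ee_rot"]).as_matrix(); p=np.array(s["tool_pos"])
    d=np.array([x,y,p[2] if z is None else z])-p
    a=np.arctan2(T[1,1],T[0,1])
    D=np.array([[-np.sin(yaw),np.cos(yaw),0],[np.cos(yaw),np.sin(yaw),0],[0,0,-1]]).T
    print("t",round(s["clock"],2),"p",np.round(p,4),"d_tool cm",np.round(T.T@d*100,2),"d in final axes",np.round(D.T@d*100,2),"turn deg",np.round(np.rad2deg(R.from_matrix(T.T@D).as_rotvec()),2),"F",np.round(s["contact_force"],2))
E
python3 -c "
from h import *
go(.5026,.0674)"
```

```text
t 1.1 p [0.4944 0.273  0.2103] d_tool cm [-18.35  -9.29   0.  ] d in final axes [-20.57  -0.22   0.  ] turn deg [-0.000e+00  1.000e-02  2.625e+01] F [ 0.19 -0.48  0.1 ]
```

Request:
servo_tool(deltas=[-3.58,-1.99,0,0,0,6.56,1,-3.79,-1.57,0,0,0,6.56,1,-3.94,-1.13,0,0,0,6.56,1,-4.04,-0.27,0,0,0,6.56,1,-4.1,0.2,1,0,0,0,1,0,0,3,0,0,0,1,0,0,0,0,0,0,1,0,0,0,0,0,0,1])

```text
clock: 2.1
tool_pos: [0.5028, 0.0714, 0.1711]
ee_rot: [0.687, 0.726, 0.0, 0.0]
contact_force: [0.6, -0.3, 0.9]
width: -0.0003
finger_force: 0.0
```

```bash
python3 -c "
from h import *
go(.5026,.0674)
i,im=snap('wrist','w1.png')
"
```

```text
t 2.1 p [0.5028 0.0714 0.1711] d_tool cm [-0.4  -0.04 -0.  ] d in final axes [-0.4  -0.04  0.  ] turn deg [ 0.02 -0.01  0.25] F [ 0.56 -0.29  0.89]
```

View pics/w1.png

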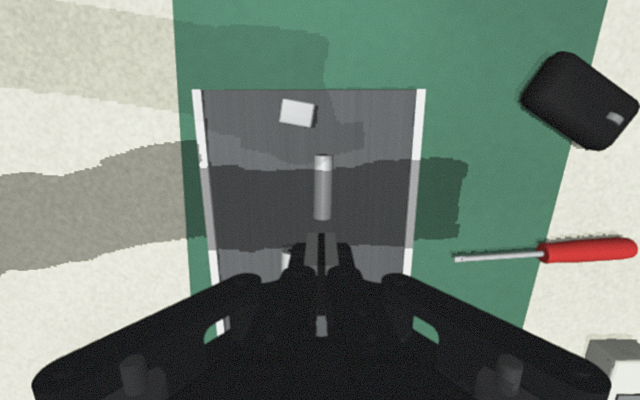

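The wrist view shows the left roller from (323,155) to (323,220), the block at (297,112), and the shut fingertips near (321,235).

```bash
python3 -c "
from h import *
i=vision.camera_info('wrist'); im=cv2.imread('pics/w1.png'); g=cv2.cvtColor(im,6)
m=np.zeros_like(g); m[140:228,300:345]=(g[140:228,300:345]>95)*255
n,l,st,c=cv2.connectedComponentsWithStats(m)
for k in range(1,n):
  if st[k,4]>100: print(st[k],c[k])
print(g[188,305:340]); print(g[145:232,323])
for z in (.03,.035,.04): print(z,np.round(toz(i,[[323,155],[323,188],[323,220]],z),4).tolist())
t=vision.camera_info('top')
# two-view height: roller centre
e1,d1=ray(i,[[323,187.5]]);e2,d2=ray(t,[[298.1,200.5]])
A=np.c_[d1[0],-d2[0]];s=np.linalg.lstsq(A,e2-e1,rcond=None)[0];print(e1+s[0]*d1[0],e2+s[1]*d2[0])
"
```

```text
[ 300  140   45   81 2017] [321.79623203 170.657412  ]
[ 70  66  71  69  67  69  59  68  71  91 106 117 123 126 132 137 144 156
 153 146 141 136 129 124 116 110  92  72  69  67  69  70  70  72  69]
[100  95 102 100  97  99 102 100  85  57  98 169 212 210 211 206 214 224
 227 234 233 236 235 233 229 207 163 153 154 157 159 159 152 153 159 153
 153 151 152 155 154 154 153 153 156 155 156 154 154 153 153 154 153 154
 151 152 154 152 148 152 150 150 150 149 149 147 149 145 148 147 146 148
 148 149 138 104  74  67  71  73  70  73  67  69  72  71  70]
0.03 [[0.5048, 0.0982, 0.03], [0.5067, 0.0647, 0.03], [0.5087, 0.0304, 0.03]]
0.035 [[0.5048, 0.0988, 0.035], [0.5066, 0.0659, 0.035], [0.5085, 0.0321, 0.035]]
0.04 [[0.5047, 0.0994, 0.04], [0.5065, 0.0671, 0.04], [0.5084, 0.0339, 0.04]]
[0.50655035 0.06687105 0.03699108] [0.50355023 0.06787616 0.03669409]
```

Request:
servo_tool(deltas=[-0.44,1.07,2,0,0,0.25,1,0,0,3,0,0,0,1,0,0,3,0,0,0,1,0,0,2.5,0,0,0,1,0,0,1.2,0,0,0,1,0,0,0.7,0,0,0,1,0,0,0,0,0,0,1,0,0,0,0,0,0,1])

```text
clock: 3.15
tool_pos: [0.5141, 0.0672, 0.0473]
ee_rot: [0.689, 0.724, 0.001, 0.0]
contact_force: [0.8, 0.3, -0.3]
width: 0.0001
finger_force: 0.0
```

```bash
python3 -c "
from h import *
go(.5055,.067,.045)
i,im=snap('wrist'); cv2.imwrite('pics/w2.png',cv2.resize(im[120:360,160:480],None,fx=2.4,fy=2.4))
"
```

```text
t 3.15 p [0.5141 0.0672 0.0473] d_tool cm [ 0.03 -0.86  0.23] d in final axes [ 0.03 -0.86  0.23] turn deg [ 0.09 -0.02 -0.05] F [ 0.8   0.29 -0.32]
```

View pics/w2.png

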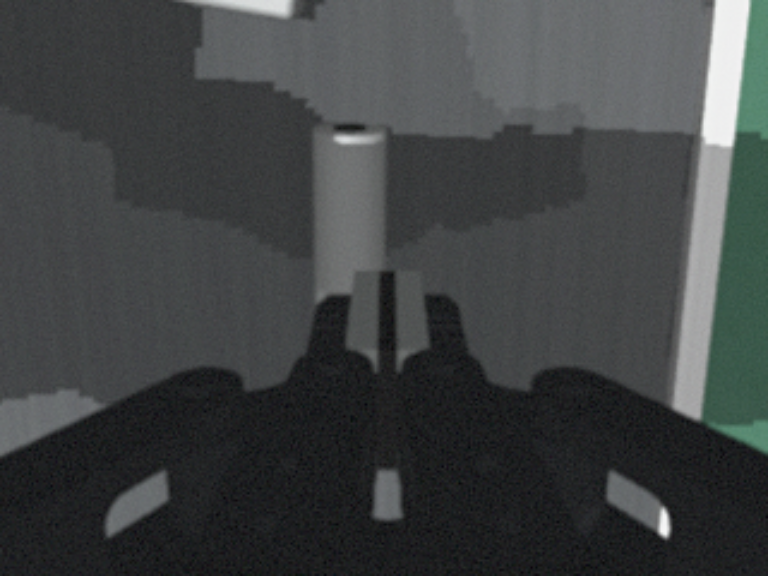

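The enlarged wrist view shows the roller crest at column 350 and the fingertips (347–428, centre 388) about 9.5 mm to its right. I'll move them 2.5 mm back over the roller and come down in small steps.

Request:
servo_tool(deltas=[0,-0.25,0.1,0,0,0,1,0,0,0.1,0,0,0,1,0,0,0.1,0,0,0,1,0,0,0.1,0,0,0,1,0,0,0.03,0,0,0,1,0,0,0,0,0,0,1,0,0,0,0,0,0,1,0,0,0,0,0,0,1])

```text
clock: 4.2
tool_pos: [0.511, 0.0669, 0.0422]
ee_rot: [0.689, 0.724, 0.0, 0.0]
contact_force: [-0.7, -0.3, 0.5]
width: -0.0003
finger_force: 0.0
```

Request:
servo_tool(deltas=[0,0,0.02,0,0,0,1,0,0,0.02,0,0,0,1,0,0,0.02,0,0,0,1,0,0,0,0,0,0,1,0,0,0,0,0,0,1,0,0,0,0,0,0,1,0,0,0,0,0,0,1,0,0,0,0,0,0,1])

```text
clock: 5.2
tool_pos: [0.5109, 0.0669, 0.0416]
ee_rot: [0.689, 0.724, 0.0, 0.0]
contact_force: [-0.1, 0.0, -1.3]
width: -0.0002
finger_force: 0.0
```

Request:
servo_tool(deltas=[0,0,0.02,0,0,0,1,0,0,0.02,0,0,0,1,0,0,0.02,0,0,0,1,0,0,0,0,0,0,1,0,0,0,0,0,0,1,0,0,0,0,0,0,1,0,0,0,0,0,0,1,0,0,0,0,0,0,1])

```text
clock: 6.2
tool_pos: [0.5109, 0.0669, 0.041]
ee_rot: [0.689, 0.724, 0.0, 0.0]
contact_force: [0.4, -0.4, 0.2]
width: 0.0001
finger_force: 0.0
```

Request:
servo_tool(deltas=[0,0,0.02,0,0,0,1,0,0,0.02,0,0,0,1,0,0,0.02,0,0,0,1,0,0,0,0,0,0,1,0,0,0,0,0,0,1,0,0,0,0,0,0,1,0,0,0,0,0,0,1,0,0,0,0,0,0,1])

```text
clock: 7.2
tool_pos: [0.5109, 0.0669, 0.0404]
ee_rot: [0.689, 0.724, -0.0, 0.0]
contact_force: [-0.0, 0.4, 0.2]
width: -0.0003
finger_force: 0.0
```

Request:
servo_tool(deltas=[0,0,0.02,0,0,0,1,0,0,0.02,0,0,0,1,0,0,0.02,0,0,0,1,0,0,0,0,0,0,1,0,0,0,0,0,0,1,0,0,0,0,0,0,1,0,0,0,0,0,0,1,0,0,0,0,0,0,1])

```text
clock: 8.2
tool_pos: [0.5109, 0.0669, 0.0398]
ee_rot: [0.689, 0.724, 0.0, 0.0]
contact_force: [-0.3, 0.9, -0.6]
width: -0.0001
finger_force: 0.0
```

Request:
servo_tool(deltas=[0,0,0.02,0,0,0,1,0,0,0.02,0,0,0,1,0,0,0.02,0,0,0,1,0,0,0,0,0,0,1,0,0,0,0,0,0,1,0,0,0,0,0,0,1,0,0,0,0,0,0,1,0,0,0,0,0,0,1])

```text
clock: 9.2
tool_pos: [0.5109, 0.0669, 0.0392]
ee_rot: [0.689, 0.724, 0.0, 0.0]
contact_force: [-1.1, -0.5, 1.3]
width: -0.0001
finger_force: 0.0
```

Request:
servo_tool(deltas=[0,0,0.02,0,0,0,1,0,0,0.02,0,0,0,1,0,0,0.01,0,0,0,1,0,0,0,0,0,0,1,0,0,0,0,0,0,1,0,0,0,0,0,0,1,0,0,0,0,0,0,1,0,0,0,0,0,0,1])

```text
clock: 10.2
tool_pos: [0.511, 0.0669, 0.0387]
ee_rot: [0.689, 0.724, 0.0, 0.0]
contact_force: [-0.2, 0.7, -0.3]
width: 0.0001
finger_force: 0.0
```

Request:
servo_tool(deltas=[0,0,0.02,0,0,0,1,0,0,0.02,0,0,0,1,0,0,0.02,0,0,0,1,0,0,0,0,0,0,1,0,0,0,0,0,0,1,0,0,0,0,0,0,1,0,0,0,0,0,0,1,0,0,0,0,0,0,1])

```text
clock: 11.2
tool_pos: [0.5109, 0.0669, 0.0381]
ee_rot: [0.689, 0.724, 0.0, 0.0]
contact_force: [0.0, 1.3, 0.2]
width: -0.0001
finger_force: 0.0
```

Request:
servo_tool(deltas=[0,0,0.02,0,0,0,1,0,0,0.02,0,0,0,1,0,0,0.02,0,0,0,1,0,0,0,0,0,0,1,0,0,0,0,0,0,1,0,0,0,0,0,0,1,0,0,0,0,0,0,1,0,0,0,0,0,0,1])

```text
clock: 12.2
tool_pos: [0.5109, 0.0669, 0.0375]
ee_rot: [0.689, 0.724, 0.0, 0.0]
contact_force: [0.2, 0.4, -0.2]
width: 0.0
finger_force: 0.0
```

Request:
servo_tool(deltas=[0,0,0.02,0,0,0,1,0,0,0.02,0,0,0,1,0,0,0.02,0,0,0,1,0,0,0,0,0,0,1,0,0,0,0,0,0,1,0,0,0,0,0,0,1,0,0,0,0,0,0,1,0,0,0,0,0,0,1])

```text
clock: 13.2
tool_pos: [0.511, 0.0668, 0.0369]
ee_rot: [0.689, 0.724, 0.0, 0.0]
contact_force: [-0.1, 0.1, -0.5]
width: -0.0003
finger_force: 0.0
```

Request:
servo_tool(deltas=[0,0,0.02,0,0,0,1,0,0,0.02,0,0,0,1,0,0,0.02,0,0,0,1,0,0,0,0,0,0,1,0,0,0,0,0,0,1,0,0,0,0,0,0,1,0,0,0,0,0,0,1,0,0,0,0,0,0,1])

```text
clock: 14.2
tool_pos: [0.5109, 0.0669, 0.0363]
ee_rot: [0.689, 0.724, 0.0, -0.0]
contact_force: [0.6, 0.5, 0.2]
width: 0.0001
finger_force: 0.0
```

```bash
python3 -c "
from h import *
go(.5055,.067,.035)
i,im=snap('wrist'); cv2.imwrite('pics/w3.png',cv2.resize(im[160:280,260:380],None,fx=5,fy=5,interpolation=2))
"
```

```text
t 14.2 p [0.5109 0.0669 0.0363] d_tool cm [ 0.04 -0.54  0.13] d in final axes [ 0.04 -0.54  0.13] turn deg [ 0.   -0.   -0.05] F [0.59 0.52 0.24]
```

View pics/w3.png

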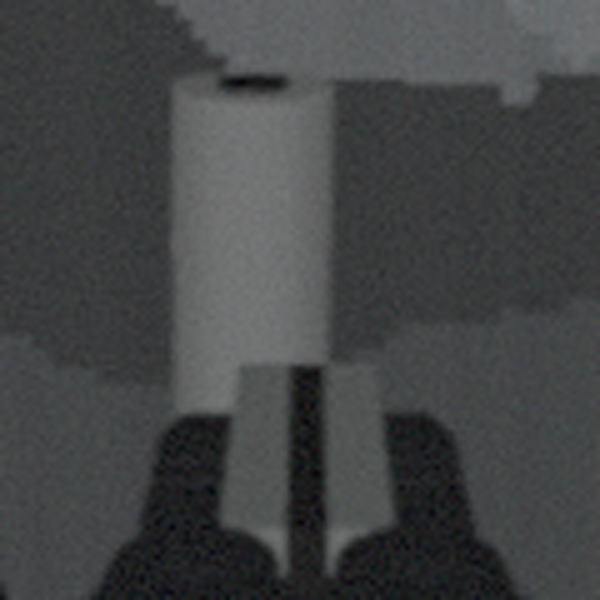

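The enlarged crop shows the roller spanning 172–332 (centre 252) and the fingertip pads spanning 238–378, centred at 307. The crest is still under the left fingertip, about 6 mm from its centre. There is no contact yet, so I'll keep descending.

Request:
servo_tool(deltas=[0,0.04,0.02,0,0,0,1,0,0,0.02,0,0,0,1,0,0,0.02,0,0,0,1,0,0,0,0,0,0,1,0,0,0,0,0,0,1,0,0,0,0,0,0,1,0,0,0,0,0,0,1,0,0,0,0,0,0,1])

```text
clock: 15.25
tool_pos: [0.5113, 0.0669, 0.0357]
ee_rot: [0.689, 0.724, -0.0, 0.0]
contact_force: [0.8, -0.2, -0.0]
width: -0.0002
finger_force: 0.0
```

Request:
servo_tool(deltas=[0,0,0.02,0,0,0,1,0,0,0.02,0,0,0,1,0,0,0.02,0,0,0,1,0,0,0,0,0,0,1,0,0,0,0,0,0,1,0,0,0,0,0,0,1,0,0,0,0,0,0,1,0,0,0,0,0,0,1])

```text
clock: 16.25
tool_pos: [0.5113, 0.0669, 0.0351]
ee_rot: [0.689, 0.724, -0.0, 0.0]
contact_force: [0.0, 0.1, -0.1]
width: -0.0002
finger_force: 0.0
```

Request:
servo_tool(deltas=[0,0,0.02,0,0,0,1,0,0,0.02,0,0,0,1,0,0,0.01,0,0,0,1,0,0,0,0,0,0,1,0,0,0,0,0,0,1,0,0,0,0,0,0,1,0,0,0,0,0,0,1,0,0,0,0,0,0,1])

```text
clock: 17.25
tool_pos: [0.5114, 0.0669, 0.0346]
ee_rot: [0.689, 0.724, 0.0, 0.0]
contact_force: [0.5, 0.5, 0.2]
width: -0.0001
finger_force: 0.0
```

Request:
servo_tool(deltas=[0,0,0.02,0,0,0,1,0,0,0.02,0,0,0,1,0,0,0.01,0,0,0,1,0,0,0,0,0,0,1,0,0,0,0,0,0,1,0,0,0,0,0,0,1,0,0,0,0,0,0,1,0,0,0,0,0,0,1])

```text
clock: 18.25
tool_pos: [0.5113, 0.0669, 0.0341]
ee_rot: [0.689, 0.724, 0.0, 0.0]
contact_force: [0.1, -0.4, 0.7]
width: -0.0001
finger_force: 0.0
```

Request:
servo_tool(deltas=[0,0,0.02,0,0,0,1,0,0,0.02,0,0,0,1,0,0,0.01,0,0,0,1,0,0,0,0,0,0,1,0,0,0,0,0,0,1,0,0,0,0,0,0,1,0,0,0,0,0,0,1,0,0,0,0,0,0,1])

```text
clock: 19.25
tool_pos: [0.5113, 0.0669, 0.0336]
ee_rot: [0.689, 0.724, 0.0, 0.0]
contact_force: [-0.2, 0.7, 0.1]
width: 0.0004
finger_force: 0.0
```

```bash
python3 -c "
from h import *
go(.5055,.067,.035)
i,im=snap('wrist','w4.png'); g=cv2.cvtColor(im,6)
for r in (190,205,220): print(g[r,285:345])
print(g[228,290:350])
"
```

```text
t 19.25 p [0.5113 0.0669 0.0336] d_tool cm [ 0.04 -0.58 -0.14] d in final axes [ 0.04 -0.58 -0.14] turn deg [ 0.   -0.   -0.05] F [-0.21  0.71  0.06]
[ 58  54  57  57  52  58  52  63  79  91  96  98 103 103 109 107 113 110
 113 114 110 113 116 115 115 118 114 113 112 111 114 107 109 106 103 103
 100  99  98  95  84  68  53  55  57  60  57  62  61  54  52  53  53  63
  63  53  62  61  61  59]
[ 55  59  52  59  56  55  55  63  78  92  99  99 103 106 103 111 113 110
 111 114 115 110 114 117 116 113 118 112 114 113 110 114 110 108 105 102
  97  94  95  91  72  59  59  61  51  59  57  55  59  58  54  55  63  57
  63  58  60  63  57  57]
[ 57  55  55  59  50  63  60  64  78  88  99  97  99 104 108 105 111 111
 114 115 111 116 115 113 119 111 113 114 113 111 113 110 106 108 104 102
  98 100  93  89  70  62  56  52  56  57  61  58  52  53  59  55  62  60
  56  60  60  54  58  57]
[ 56  59  56  70  91  94 100 105 101 105 109 108 107 109 117 112 114 115
 115 113 113 112 112 111 113 114 110 105 108 103 103 100  94  96  88  74
  56  65  58  56  60  51  59  56  50  52  63  64  64  64  67  69  69  76
  74  77  73  74  71  70]
```

There is no contact at 33.6 mm even though the fingertips sit over the crest, and the tip appears about 21 rows away from where the TCP should project. I'll check the gap from the side camera.

```bash
python3 -c "
from h import *
i,im=snap('side')
s=status.sense()
P=np.array([s['tool_pos'],[.505,.035,.04],[.5,.099,.04]])
r=R.from_quat(i['rotation']).inv(); q,_=cv2.projectPoints(P,r.as_rotvec(),r.apply(-np.array(i['eye'])),np.array(i['mtx']),np.array(i['dist_coeffs']))
q=q.reshape(-1,2);print(np.round(q,1))
x,y=q[0].astype(int); print(x-50,y-60)
cv2.imwrite('pics/s2.png',cv2.resize(im[y-60:y+40,x-50:x+70],None,fx=6,fy=6,interpolation=2))
"
```

```text
[[306.4 192.1]
 [309.7 196.5]
 [298.2 186.1]]
256 132
```

View pics/s2.png

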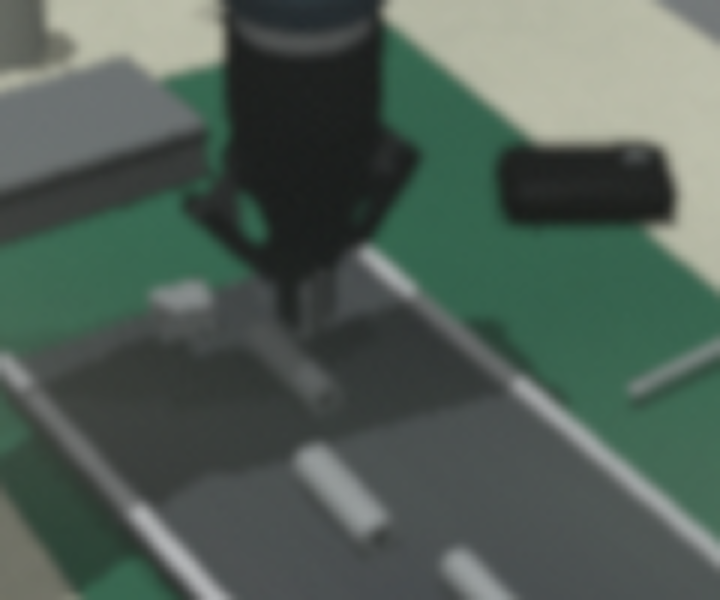

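```bash
python3 -c "
from h import *
w=vision.camera_info('wrist');s=vision.camera_info('side');o=np.array([256,132])
def tri(a,b):
  e1,d1=ray(w,[a]);e2,d2=ray(s,[o+np.array(b)/6.])
  t=np.linalg.lstsq(np.c_[d1[0],-d2[0]],e2-e1,rcond=None)[0];p=e1+t[0]*d1[0];q=e2+t[1]*d2[0]
  print(np.round(p,4),'miss mm',np.round((p-q)*1e3,1))
print(status.sense()['tool_pos'])
for b in ((312,335),(312,342),(318,335)): tri((321.4,233),b)
for b in ((250,322),(243,325)): tri((309.5,176),b)
for rr in (232,234): pass
im=cv2.imread('pics/w4.png');g=cv2.cvtColor(im,6);print(g[165:185,309].tolist(),g[222:275,318-6].tolist())
"
```

```text
[0.51135637 0.06686908 0.0336072 ]
[0.5124 0.0716 0.0447] miss mm [-5.8  2.4 -1.1]
[0.5125 0.0702 0.0413] miss mm [-5.2  2.1 -0.9]
[0.5124 0.0713 0.0441] miss mm [-8.6  3.5 -1.6]
[0.5048 0.1008 0.0394] miss mm [ 4.5 -2.1  0.3]
[0.5047 0.1006 0.0381] miss mm [ 7.9 -3.6  0.5]
[101, 96, 99, 103, 97, 101, 96, 100, 101, 98, 69, 39, 21, 43, 69, 91, 105, 113, 112, 116] [112, 118, 112, 112, 115, 115, 112, 112, 112, 117, 102, 85, 80, 82, 85, 82, 87, 83, 78, 85, 83, 86, 85, 84, 84, 84, 80, 84, 79, 84, 81, 82, 82, 83, 80, 84, 82, 83, 81, 83, 81, 82, 84, 89, 103, 91, 64, 30, 23, 33, 29, 31, 34]
```

Request:
servo_tool(deltas=[0,0,0.02,0,0,0,1,0,0,0.02,0,0,0,1,0,0,0.02,0,0,0,1,0,0,0.02,0,0,0,1,0,0,0.02,0,0,0,1,0,0,0,0,0,0,1,0,0,0,0,0,0,1,0,0,0,0,0,0,1])

```text
clock: 20.35
tool_pos: [0.5113, 0.0669, 0.0326]
ee_rot: [0.689, 0.724, 0.0, 0.0]
contact_force: [-0.8, -0.8, -0.1]
width: -0.0004
finger_force: 0.0
```

Request:
servo_tool(deltas=[0,0,0.02,0,0,0,1,0,0,0.02,0,0,0,1,0,0,0.02,0,0,0,1,0,0,0.02,0,0,0,1,0,0,0,0,0,0,1,0,0,0,0,0,0,1,0,0,0,0,0,0,1,0,0,0,0,0,0,1])

```text
clock: 21.35
tool_pos: [0.5114, 0.0669, 0.0318]
ee_rot: [0.689, 0.724, 0.0, 0.0]
contact_force: [0.0, 0.1, 0.0]
width: -0.0001
finger_force: 0.0
```

Request:
servo_tool(deltas=[0,0,0.02,0,0,0,1,0,0,0.02,0,0,0,1,0,0,0.02,0,0,0,1,0,0,0.02,0,0,0,1,0,0,0,0,0,0,1,0,0,0,0,0,0,1,0,0,0,0,0,0,1,0,0,0,0,0,0,1])

```text
clock: 22.35
tool_pos: [0.5113, 0.0669, 0.031]
ee_rot: [0.689, 0.724, -0.0, 0.0]
contact_force: [-0.0, -0.2, -0.5]
width: 0.0002
finger_force: 0.0
```

Request:
servo_tool(deltas=[0,0,0.02,0,0,0,1,0,0,0.02,0,0,0,1,0,0,0.02,0,0,0,1,0,0,0.02,0,0,0,1,0,0,0,0,0,0,1,0,0,0,0,0,0,1,0,0,0,0,0,0,1,0,0,0,0,0,0,1])

```text
clock: 23.35
tool_pos: [0.5113, 0.0669, 0.0302]
ee_rot: [0.689, 0.724, -0.0, 0.0]
contact_force: [0.5, -0.7, -0.0]
width: -0.0003
finger_force: 0.0
```

```bash
python3 -c "
from h import *
i,im=snap('wrist','w5.png'); g=cv2.cvtColor(im,6)
for r in (190,205,220,228): 
  a=np.where(g[r,285:345]>80)[0]+285; print(r,a.min(),a.max())
for cc in (300,312,330): print(cc,g[222:275,cc].tolist())
print(g[245,280:365].tolist())
"
```

```text
190 293 325
205 293 325
220 293 324
228 293 324
300 [108, 109, 111, 109, 113, 108, 114, 110, 114, 111, 108, 112, 107, 109, 111, 108, 106, 113, 110, 107, 81, 49, 25, 26, 30, 21, 27, 39, 30, 28, 42, 35, 28, 27, 43, 33, 22, 31, 25, 33, 36, 31, 36, 32, 32, 28, 32, 21, 27, 36, 27, 29, 40]
312 [112, 114, 112, 111, 115, 113, 113, 117, 114, 110, 105, 88, 78, 79, 85, 80, 79, 87, 83, 83, 86, 81, 84, 79, 84, 88, 83, 86, 83, 85, 85, 85, 85, 84, 86, 85, 85, 82, 84, 85, 87, 80, 82, 95, 103, 89, 61, 33, 28, 20, 26, 33, 31]
330 [60, 58, 59, 56, 63, 57, 57, 58, 58, 54, 71, 83, 87, 83, 87, 84, 85, 82, 83, 86, 83, 81, 80, 84, 86, 82, 84, 81, 86, 84, 81, 87, 81, 81, 83, 83, 83, 84, 85, 85, 85, 85, 87, 93, 97, 80, 56, 32, 25, 26, 19, 33, 27]
[72, 71, 73, 72, 69, 70, 65, 72, 63, 66, 72, 70, 69, 60, 48, 37, 24, 22, 18, 27, 26, 33, 22, 16, 26, 43, 67, 83, 89, 85, 82, 80, 79, 84, 80, 88, 81, 64, 44, 19, 34, 17, 33, 27, 45, 71, 74, 81, 83, 86, 84, 77, 83, 86, 80, 84, 65, 38, 27, 26, 29, 29, 29, 29, 32, 32, 17, 30, 45, 61, 67, 67, 67, 68, 66, 67, 67, 68, 65, 70, 71, 76, 73, 75, 70]
```

Request:
servo_tool(deltas=[0,0,0.02,0,0,0,1,0,0,0.02,0,0,0,1,0,0,0.02,0,0,0,1,0,0,0.02,0,0,0,1,0,0,0,0,0,0,1,0,0,0,0,0,0,1,0,0,0,0,0,0,1,0,0,0,0,0,0,1])

```text
clock: 24.4
tool_pos: [0.5114, 0.0669, 0.0294]
ee_rot: [0.689, 0.724, 0.0, 0.0]
contact_force: [0.4, 0.1, 0.3]
width: 0.0002
finger_force: 0.0
```

Request:
servo_tool(deltas=[0,0,0.02,0,0,0,1,0,0,0.02,0,0,0,1,0,0,0.02,0,0,0,1,0,0,0.02,0,0,0,1,0,0,0,0,0,0,1,0,0,0,0,0,0,1,0,0,0,0,0,0,1,0,0,0,0,0,0,1])

```text
clock: 25.4
tool_pos: [0.5113, 0.0669, 0.0286]
ee_rot: [0.689, 0.724, 0.0, 0.0]
contact_force: [0.1, -0.3, 0.4]
width: 0.0004
finger_force: 0.0
```

Request:
servo_tool(deltas=[0,0,0.02,0,0,0,1,0,0,0.02,0,0,0,1,0,0,0.02,0,0,0,1,0,0,0.02,0,0,0,1,0,0,0,0,0,0,1,0,0,0,0,0,0,1,0,0,0,0,0,0,1,0,0,0,0,0,0,1])

```text
clock: 26.4
tool_pos: [0.5113, 0.0669, 0.0278]
ee_rot: [0.689, 0.724, 0.0, 0.0]
contact_force: [0.4, 0.3, 0.0]
width: -0.0002
finger_force: 0.0
```

Request:
servo_tool(deltas=[0,0,0.02,0,0,0,1,0,0,0.02,0,0,0,1,0,0,0.02,0,0,0,1,0,0,0.02,0,0,0,1,0,0,0.02,0,0,0,1,0,0,0,0,0,0,1,0,0,0,0,0,0,1,0,0,0,0,0,0,1])

```text
clock: 27.4
tool_pos: [0.5113, 0.0669, 0.0268]
ee_rot: [0.689, 0.724, 0.0, 0.0]
contact_force: [-0.9, -0.1, 0.1]
width: -0.0005
finger_force: 0.0
```

```bash
python3 -c "
from h import *
i,im=snap('side'); j,jm=snap('wrist')
a=cv2.resize(im[160:210,285:335],(500,500),interpolation=2); b=cv2.resize(jm[160:260,290:350],(300,500),interpolation=2)
k=np.hstack([a,b]).astype(float); cv2.imwrite('pics/sw.png',np.clip(k*1.8,0,255).astype(np.uint8))
"
```

```text
(no output)
```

View pics/sw.png

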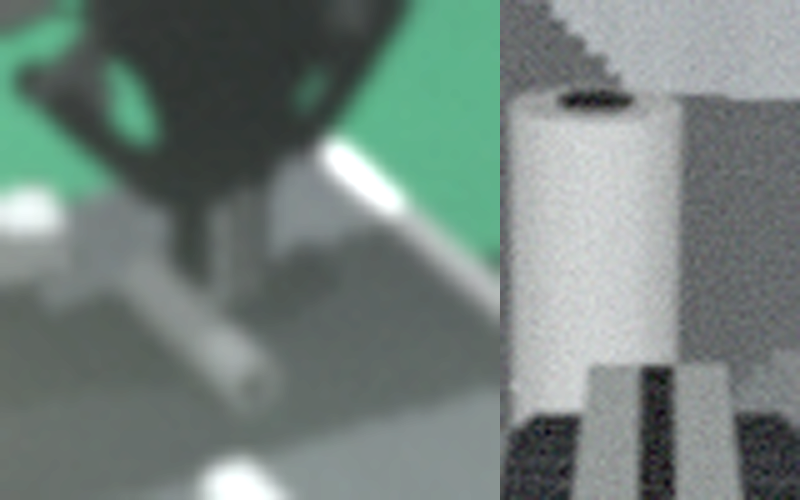

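The left half (side view) shows the fingertips ending around (220,300), just above the roller crest near (195,320). The right half (wrist view) shows the left fingertip edge close to the crest (590 against 595). The gap is only a few millimetres, so I'll move 1 mm nearer the crest line and keep descending.

Request:
servo_tool(deltas=[0,-0.1,0.02,0,0,0,1,0,0,0.02,0,0,0,1,0,0,0.02,0,0,0,1,0,0,0.02,0,0,0,1,0,0,0,0,0,0,1,0,0,0,0,0,0,1,0,0,0,0,0,0,1,0,0,0,0,0,0,1])

```text
clock: 28.5
tool_pos: [0.5104, 0.0668, 0.026]
ee_rot: [0.689, 0.724, 0.0, 0.0]
contact_force: [0.1, 0.3, 0.1]
width: 0.0003
finger_force: 0.0
```

Request:
servo_tool(deltas=[0,0,0.02,0,0,0,1,0,0,0.02,0,0,0,1,0,0,0.02,0,0,0,1,0,0,0.02,0,0,0,1,0,0,0.01,0,0,0,1,0,0,0,0,0,0,1,0,0,0,0,0,0,1,0,0,0,0,0,0,1])

```text
clock: 29.5
tool_pos: [0.5103, 0.0668, 0.0251]
ee_rot: [0.689, 0.724, 0.0, 0.0]
contact_force: [-0.5, -0.1, -0.1]
width: 0.0001
finger_force: 0.0
```

Request:
servo_tool(deltas=[0,0,0.02,0,0,0,1,0,0,0.02,0,0,0,1,0,0,0.02,0,0,0,1,0,0,0.02,0,0,0,1,0,0,0.01,0,0,0,1,0,0,0,0,0,0,1,0,0,0,0,0,0,1,0,0,0,0,0,0,1])

```text
clock: 30.5
tool_pos: [0.5103, 0.0668, 0.0242]
ee_rot: [0.689, 0.724, -0.0, -0.0]
contact_force: [0.1, -0.4, -0.5]
width: 0.0002
finger_force: 0.0
```

Request:
servo_tool(deltas=[0,0,0.02,0,0,0,1,0,0,0.02,0,0,0,1,0,0,0.02,0,0,0,1,0,0,0.02,0,0,0,1,0,0,0.02,0,0,0,1,0,0,0,0,0,0,1,0,0,0,0,0,0,1,0,0,0,0,0,0,1])

```text
clock: 31.5
tool_pos: [0.5104, 0.0668, 0.0232]
ee_rot: [0.689, 0.724, 0.0, 0.0]
contact_force: [-0.6, 0.4, -0.1]
width: 0.0001
finger_force: 0.0
```

Request:
servo_tool(deltas=[0,0,0.02,0,0,0,1,0,0,0.02,0,0,0,1,0,0,0.02,0,0,0,1,0,0,0.02,0,0,0,1,0,0,0.02,0,0,0,1,0,0,0,0,0,0,1,0,0,0,0,0,0,1,0,0,0,0,0,0,1])

```text
clock: 32.5
tool_pos: [0.5103, 0.0668, 0.0222]
ee_rot: [0.689, 0.724, 0.0, 0.0]
contact_force: [-0.8, -0.4, 0.1]
width: 0.0001
finger_force: 0.0
```

Request:
servo_tool(deltas=[0,0,0.02,0,0,0,1,0,0,0.02,0,0,0,1,0,0,0.02,0,0,0,1,0,0,0.02,0,0,0,1,0,0,0.02,0,0,0,1,0,0,0.01,0,0,0,1,0,0,0,0,0,0,1,0,0,0,0,0,0,1])

```text
clock: 33.5
tool_pos: [0.5103, 0.0668, 0.0211]
ee_rot: [0.689, 0.724, -0.0, 0.0]
contact_force: [-0.2, -1.0, -0.3]
width: -0.0001
finger_force: 0.2
```

```bash
python3 -c "
from h import *
i,im=snap('wrist','w6.png'); s,sm=snap('side','s6.png'); g=cv2.cvtColor(im,6)
for f in ('w1.png','w4.png','w5.png','w6.png'):
  G=cv2.cvtColor(cv2.imread('pics/'+f),6)[185:218,275:350].astype(float).mean(0); b=min(G[8:14].mean(),99); t=np.median(G[(G>G.max()*.85)]) ; th=80 if f!='w1.png' else 95
  a=np.where(G>th)[0]; l=a[0]-(G[a[0]]-th)/(G[a[0]]-G[a[0]-1]); r=a[-1]+(G[a[-1]]-th)/(G[a[-1]]-G[a[-1]+1]); print(f,r-l,(r+l)/2+275)
print(np.array(sm[180:200,296:322].mean(2),int))
"
```

```text
w1.png 16.47133735482715 322.18231239514165
w4.png 31.7549897869857 308.91445141523195
w5.png 32.49784654960732 308.7820045602479
w6.png 34.62654660154661 310.0963420838421
[[ 59  51  42  38  35  34  33  34  34  33  35  37  40  42  43  51  66  74
   77  77  77  78  78  81  90 106]
 [ 66  61  54  44  40  37  35  34  35  37  41  45  49  52  50  56  69  75
   77  77  77  78  77  78  79  84]
 [ 69  67  62  55  50  43  38  36  38  43  51  56  54  57  54  58  70  76
   77  77  76  76  75  74  73  71]
 [ 69  69  67  64  59  51  41  37  38  47  60  61  57  58  55  59  70  74
   73  72  72  72  70  65  62  60]
 [ 70  70  70  69  65  54  43  37  39  50  61  64  58  58  56  59  68  69
   64  61  60  60  59  56  55  53]
 [ 71  71  72  72  68  55  43  38  40  51  63  64  58  59  55  56  61  59
   53  51  51  52  53  53  52  52]
 [ 71  73  76  76  71  59  45  39  41  50  64  64  59  58  54  50  52  50
   47  46  47  49  51  52  52  52]
 [ 72  74  77  78  75  64  50  41  41  50  63  64  60  59  53  48  47  47
   46  46  46  47  48  52  52  52]
 [ 68  72  77  79  77  71  59  48  43  51  64  65  60  
[... 553 characters left out ...]
55  54  55
   55  55  55  55  55  55  55  55]
 [ 52  51  52  52  54  59  66  74  79  85  90  92  91  83  73  63  58  56
   55  55  56  55  55  55  55  55]
 [ 53  53  52  52  52  54  59  67  75  83  91  94  94  90  81  70  62  57
   56  55  55  56  55  55  55  56]
 [ 53  53  53  52  52  52  55  60  68  77  86  90  92  88  80  72  67  60
   57  56  56  55  56  56  56  56]
 [ 54  54  54  53  53  52  54  56  60  69  78  84  84  79  71  70  67  61
   58  57  56  56  57  56  57  56]
 [ 56  55  55  55  55  55  55  56  56  61  70  77  77  69  64  67  67  61
   58  57  57  57  57  58  57  57]
 [ 57  58  57  57  57  57  58  57  57  57  61  69  72  67  64  67  65  60
   58  58  57  57  57  57  58  57]]
```

Request:
servo_tool(deltas=[0,0,0.02,0,0,0,1,0,0,0.02,0,0,0,1,0,0,0.02,0,0,0,1,0,0,0.02,0,0,0,1,0,0,0,0,0,0,1,0,0,0,0,0,0,1,0,0,0,0,0,0,1,0,0,0,0,0,0,1])

```text
clock: 34.6
tool_pos: [0.5112, 0.0669, 0.0209]
ee_rot: [0.689, 0.724, 0.001, 0.001]
contact_force: [0.0, 0.1, 7.3]
width: -0.0002
finger_force: 3.5
```

Contact: 7.3 N at TCP z ≈ 20.5 mm, so the real tip sits well above the TCP reading. Now I'll roll carefully towards −x.

Request:
servo_tool(deltas=[0,-0.15,0,0,0,0,1,0,-0.15,0,0,0,0,1,0,-0.15,0,0,0,0,1,0,-0.15,0,0,0,0,1,0,-0.15,0,0,0,0,1,0,-0.15,0,0,0,0,1,0,0,0,0,0,0,1,0,0,0,0,0,0,1])

```text
clock: 35.6
tool_pos: [0.5022, 0.0665, 0.0209]
ee_rot: [0.689, 0.724, 0.001, 0.0]
contact_force: [-1.1, 0.1, 8.0]
width: 0.0001
finger_force: 3.8
```

Request:
servo_tool(deltas=[0,-0.32,0,0,0,0,1,0,-0.32,0,0,0,0,1,0,-0.32,0,0,0,0,1,0,-0.32,0,0,0,0,1,0,-0.32,0,0,0,0,1,0,-0.32,0,0,0,0,1,0,0,0,0,0,0,1,0,0,0,0,0,0,1])

```text
clock: 36.6
tool_pos: [0.4822, 0.0658, 0.0206]
ee_rot: [0.689, 0.725, 0.0, -0.0]
contact_force: [-1.2, 1.2, 6.2]
width: 0.0002
finger_force: 3.3
```

```bash
python3 -c "
from h import *
go(.4727,-.0345)
i,im=snap('wrist','w7.png'); G=cv2.cvtColor(im,6)[185:218,275:350].astype(float).mean(0); print(G.astype(int))
"
```

```text
t 36.6 p [0.4822 0.0658 0.0206] d_tool cm [-9.97 -1.45 -0.01] d in final axes [-9.97 -1.46  0.  ] turn deg [ 0.01 -0.03 -0.04] F [-1.17  1.16  6.19]
[ 58  57  58  57  58  58  58  56  57  56  56  57  58  58  57  57  57  57
  56  57  56  56  55  56  56  55  56  58  58  58  57  57  56  57  57  58
  57  58  58  59  57  57  58  57  62  77  89  95  97  98  99 101 103 104
 104 105 106 105 106 106 106 108 112 113 114 112 111 112 112 113 111 111
 108 107 106]
```

The left roller stayed level (force about 7 N, no rise) and rolled about 14 mm, so it is round. Moving to the middle one.

Request:
servo_tool(deltas=[0,0,-1.5,0,0,0,1,-3,-0.6,-0.5,0,0,0,1,-4,-0.6,0,0,0,0,1,-2.97,-0.58,0,0,0,0,1,0,0,0.8,0,0,0,1,0,0,0.75,0,0,0,1,0,0,0,0,0,0,1,0,0,0,0,0,0,1])

```text
clock: 37.65
tool_pos: [0.4695, -0.0342, 0.0248]
ee_rot: [0.689, 0.725, 0.0, -0.0]
contact_force: [0.8, -1.6, 0.3]
width: -0.0003
finger_force: 0.0
```

```bash
python3 -c "
from h import *
go(.4695,-.0345)
i,im=snap('wrist','w8.png'); g=cv2.cvtColor(im,6); G=g[185:218,280:380].astype(float).mean(0); print(G.astype(int)); print(g[150:235:2,330])
"
```

```text
t 37.65 p [ 0.4695 -0.0342  0.0248] d_tool cm [-0.03  0.   -0.  ] d in final axes [-0.03  0.    0.  ] turn deg [-0.01 -0.01  0.03] F [ 0.79 -1.62  0.32]
[ 57  57  57  57  57  57  58  56  56  56  56  55  54  55  56  56  57  58
  58  58  57  57  56  57  55  56  55  55  57  56  57  57  57  58  69  82
  92  94  96  98  99 100 103 104 105 106 106 106 104 103 102 102  99  97
  94  95  95  96  98 100 100 102 103 105 105 105 104 103 100 100  96  96
  93  87  77  64  56  54  56  58  58  58  58  57  57  57  56  57  58  56
  56  55  55  57  56  57  57  57  56  57]
[ 61  54  56  61  58  59  60  54  57  56  56  59  58  55  62  62  61  51
  23  77 100 111 114 111 115 113 110 113 111 116 109 112 117 115 111 113
 109 110 112 113 109 103  80]
```

The middle roller measures 40 px wide against about 34 px for the left one, so it may be the oval lying on its flat. Next I'll press and feel it.

Request:
servo_tool(deltas=[-0.03,0.05,0.15,0,0,0,1,0,0,0.1,0,0,0,1,0,0,0.06,0,0,0,1,0,0,0.04,0,0,0,1,0,0,0.04,0,0,0,1,0,0,0.04,0,0,0,1,0,0,0,0,0,0,1,0,0,0,0,0,0,1])

```text
clock: 38.7
tool_pos: [0.4703, -0.0353, 0.021]
ee_rot: [0.689, 0.724, 0.0, 0.0]
contact_force: [-2.3, 0.1, 7.6]
width: 0.0003
finger_force: 3.5
```

Request:
servo_tool(deltas=[0,0.13,0,0,0,0,1,0,0.13,0,0,0,0,1,0,0.13,-0.005,0,0,0,1,0,0.13,-0.005,0,0,0,1,0,0.13,-0.01,0,0,0,1,0,0.15,-0.01,0,0,0,1,0,0,0,0,0,0,1,0,0,0,0,0,0,1])

```text
clock: 39.7
tool_pos: [0.4789, -0.0352, 0.0221]
ee_rot: [0.689, 0.724, 0.001, 0.001]
contact_force: [-2.8, -0.3, 17.6]
width: -0.0001
finger_force: 8.9
```

The force rose from 7.6 to 17.6 N over about 4 mm of roll, so the middle roller is the oval. I'll ease upward while finishing the quarter turn.

Request:
servo_tool(deltas=[0,0,-0.06,0,0,0,1,0,0.13,-0.04,0,0,0,1,0,0.13,-0.02,0,0,0,1,0,0.13,-0.02,0,0,0,1,0,0.13,-0.02,0,0,0,1,0,0.13,-0.02,0,0,0,1,0,0.13,-0.02,0,0,0,1,0,0,0,0,0,0,1])

```text
clock: 40.7
tool_pos: [0.4862, -0.0352, 0.0232]
ee_rot: [0.689, 0.724, 0.0, 0.001]
contact_force: [-0.4, -1.6, 6.1]
width: -0.0001
finger_force: 2.9
```

Request:
servo_tool(deltas=[0,0.17,-0.02,0,0,0,1,0,0.17,-0.015,0,0,0,1,0,0.17,-0.01,0,0,0,1,0,0.17,-0.01,0,0,0,1,0,0.17,-0.005,0,0,0,1,0,0.17,0,0,0,0,1,0,0,0,0,0,0,1,0,0,0,0,0,0,1])

```text
clock: 41.7
tool_pos: [0.4964, -0.0347, 0.0236]
ee_rot: [0.689, 0.724, 0.0, 0.001]
contact_force: [0.4, -4.5, 5.8]
width: 0.0001
finger_force: 2.7
```

```bash
python3 -c "
from h import *
go(.4937+.003,-.1347)
i,im=snap('wrist','w9.png'); g=cv2.cvtColor(im,6); G=g[185:218,280:380].astype(float).mean(0); print(G.astype(int))
"
```

```text
t 41.7 p [ 0.4964 -0.0347  0.0236] d_tool cm [-9.99 -0.46  0.01] d in final axes [-9.99 -0.47  0.  ] turn deg [ 0.06  0.04 -0.07] F [ 0.36 -4.52  5.77]
[ 57  58  58  58  56  55  56  57  58  66  80  89  94  96  99  99 102 103
 104 104 103 103 102 103 103 103 103 103 102 102 102 102 102 103 102 101
 101 101 101 100 100  98  95  93  88  81  69  61  57  57  58  57  58  58
  58  59  59  58  58  58  58  58  59  58  59  58  59  58  58  58  58  59
  59  58  58  57  56  58  58  60  59  58  57  56  57  56  57  56  57  58
  55  56  56  56  55  56  56  56  55  56]
```

The middle roller rose about 2.7 mm and has rolled 13 mm. The right one still has to be felt.

Request:
servo_tool(deltas=[0,0,-1.2,0,0,0,1,-2.5,0,-0.8,0,0,0,1,-4,0.1,0,0,0,0,1,-3.5,0.08,0,0,0,0,1,0,0,1,0,0,0,1,0,0,0.95,0,0,0,1,0,0,0,0,0,0,1,0,0,0,0,0,0,1])

```text
clock: 42.75
tool_pos: [0.5026, -0.1327, 0.0239]
ee_rot: [0.689, 0.725, 0.0, -0.0]
contact_force: [0.5, 1.0, 0.6]
width: 0.0
finger_force: 0.0
```

```bash
python3 -c "
from h import *
go(.503,-.1347,.0206)
i,im=snap('wrist','w10.png'); g=cv2.cvtColor(im,6); G=g[185:218,270:370].astype(float).mean(0); print(G.astype(int))
"
```

```text
t 42.75 p [ 0.5026 -0.1327  0.0239] d_tool cm [-0.2   0.03  0.33] d in final axes [-0.2   0.03  0.33] turn deg [-0.02 -0.03  0.04] F [0.46 0.99 0.56]
[ 55  54  55  54  53  54  53  54  56  56  56  54  55  55  54  56  56  56
  56  55  54  53  54  63  80  92  97  98  99 102 102 105 106 107 107 106
 107 107 106 106 107 107 106 106 105 105 105 105 104 103 103 102  99  97
  96  94  91  85  72  60  56  56  55  55  56  56  56  54  56  54  55  56
  56  57  57  57  56  56  55  54  56  57  57  57  56  56  56  56  58  56
  56  55  55  55  55  55  57  56  57  56]
```

Request:
servo_tool(deltas=[-0.2,0.08,0.1,0,0,0,1,0,0,0.07,0,0,0,1,0,0,0.05,0,0,0,1,0,0,0.04,0,0,0,1,0,0,0.04,0,0,0,1,0,0,0.03,0,0,0,1,0,0,0,0,0,0,1,0,0,0,0,0,0,1])

```text
clock: 43.8
tool_pos: [0.5039, -0.1358, 0.0209]
ee_rot: [0.689, 0.725, 0.0, 0.0]
contact_force: [0.6, 0.5, 4.9]
width: -0.0002
finger_force: 2.2
```

Request:
servo_tool(deltas=[0,-0.3,0.015,0,0,0,1,0,-0.42,0,0,0,0,1,0,-0.42,0,0,0,0,1,0,-0.42,0,0,0,0,1,0,-0.42,0,0,0,0,1,0,-0.42,0,0,0,0,1,0,-0.42,0,0,0,0,1,0,0,0,0,0,0,1])

```text
clock: 44.8
tool_pos: [0.475, -0.1361, 0.0207]
ee_rot: [0.689, 0.725, 0.0, -0.001]
contact_force: [-1.5, 3.4, 9.4]
width: -0.0
finger_force: 4.4
```

```bash
python3 -c "
from h import *
i,im=snap('wrist'); g=cv2.cvtColor(im,6); G=g[185:218,300:380].astype(float).mean(0); a=np.where(G>80)[0]+300;print(a.min(),a.max())
t,tm=snap('top','top2.png'); 
go(.4765,-.0345)
g=cv2.cvtColor(tm,6); print(g[198:222,312:346:1][:, ::2])
"
```

```text
320 353
t 44.9 p [ 0.4751 -0.136   0.0207] d_tool cm [10.13  0.65  0.02] d in final axes [10.13  0.65  0.  ] turn deg [-0.02 -0.09 -0.01] F [-1.68  3.95  7.98]
[[64 64 66 66 64 67 67 66 66 64 57 51 40 39 37 36 38]
 [65 65 66 67 66 66 66 66 66 65 44 38 39 38 38 39 37]
 [65 66 65 66 52 51 53 66 66 58 39 39 38 38 38 39 38]
 [65 66 66 58 39 40 40 60 66 46 38 35 32 33 38 38 38]
 [64 64 65 51 38 38 37 47 52 38 38 31 26 27 33 38 38]
 [64 64 64 49 37 37 38 38 40 38 37 28 26 25 27 37 34]
 [64 63 65 44 37 38 37 38 38 38 34 26 27 25 27 30 28]
 [64 65 64 38 38 39 40 39 39 39 29 28 28 27 27 25 27]
 [65 64 65 37 51 58 56 58 59 56 44 44 43 44 26 26 26]
 [64 64 63 37 60 73 72 73 74 66 56 55 56 56 29 26 26]
 [63 65 56 36 70 87 87 87 89 74 63 64 63 63 30 25 27]
 [64 65 51 37 75 92 91 93 93 73 66 66 66 66 31 25 26]
 [64 66 50 35 67 83 83 83 78 63 63 63 63 63 33 25 26]
 [65 64 50 35 58 71 69 69 60 56 57 57 56 56 30 27 25]
 [64 65 50 37 41 48 48 48 42 40 42 42 39 40 28 26 26]
 [65 64 45 38 35 34 35 32 28 28 29 28 27 28 26 25 26]
 [65 64 38 37 38 38 37 30 27 26 26 27 27 26 27 28 26]
 [66 66 39 39 39 39 39 27 26 27 26 27 26 28 28 27 24]
 [65 65 39 38 38 39 36 27 26 26 27 28 28 26 27 25 23]
 [65 56 38 38 38 39 33 26 28 28 27 28 28 28 26 27 24]
 [66 53 38 37 39 39 30 28 28 29 28 27 28 27 27 26 24]
 [66 51 38 38 39 35 28 28 28 28 27 29 28 28 28 25 25]
 [66 52 39 38 38 34 29 28 29 30 29 27 30 29 28 24 26]
 [65 51 39 40 38 32 29 29 29 29 29 29 29 28 27 25 27]]
```

The right roller is round: it stayed level and rolled about 14 mm. The oval rocked back to its place near top pixel (329.7,209). Now I'll go above it with the gripper half open.

Request:
servo_tool(deltas=[0,0,-2,0,0,0,1,0.5,0,-1,0,0,0,0.5,4,0.3,0,0,0,0,0.5,4,0.35,0,0,0,0,0.5,1.63,0,0,0,0,0,0.5,0,0,0.5,0,0,0,0.5,0,0,0,0,0,0,0.5,0,0,0,0,0,0,0.5])

```text
clock: 45.9
tool_pos: [0.4766, -0.0373, 0.0454]
ee_rot: [0.69, 0.724, -0.0, 0.0]
contact_force: [-0.1, -0.2, -0.1]
width: 0.0431
finger_force: 0.0
```

```bash
python3 -c "
from h import *
go(.4765,-.0345)
i,im=snap('wrist'); g=cv2.cvtColor(im,6); G=g[185:218,290:370].astype(float).mean(0); print(G.astype(int)); print(g[150:260:2,321])
cv2.imwrite('pics/w11.png',cv2.resize(im[130:300,200:440],None,fx=3,fy=3))
"
```

```text
t 45.9 p [ 0.4766 -0.0373  0.0454] d_tool cm [ 0.28  0.   -0.  ] d in final axes [0.28 0.   0.  ] turn deg [-0.01  0.04 -0.19] F [-0.07 -0.22 -0.14]
[ 58  57  57  57  57  56  56  55  56  57  57  58  69  84  93  98  99 101
 104 106 108 110 110 110 112 112 113 110 107 106 105 105 107 110 112 112
 112 111 110 109 108 107 105 101  99  96  93  83  70  59  56  55  57  57
  58  59  58  58  58  57  57  57  56  56  56  56  57  57  57  56  56  57
  57  56  58  58  58  59  60  60]
[ 53  60  56  55  53  54  58  58  53  60  47  14  71 108 104 105 105 102
 106 108 105 105 113 107 107 105 102 108 103 108 104 109 109 106 108 105
 106 108 112 109 109 109 109 108 109 105 107 123 149 146 143 147 147 146
 145]
```

View pics/w11.png

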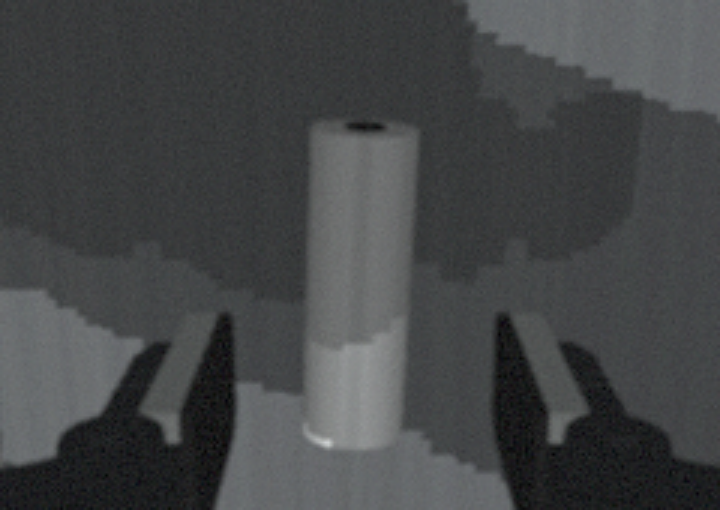

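The crop shows the oval (columns 305–418) centred between the open fingers (235 and 495), with its two-band flat side up. I'll descend and close.

Request:
servo_tool(deltas=[0.25,-0.03,1.2,0,0,0,0.5,0,0,1.2,0,0,0,0.5,0,0,0.9,0,0,0,0.5,0,0,0.6,0,0,0,0.5,0,0,0,0,0,0,0.65,0,0,0,0,0,0,0.7,0,0,0,0,0,0,0.78,0,0,0,0,0,0,0.85])

```text
clock: 46.95
tool_pos: [0.4766, -0.0332, 0.007]
ee_rot: [0.689, 0.724, 0.0, 0.0]
contact_force: [-0.9, -0.6, 5.9]
width: 0.0186
finger_force: 58.3
```

Request:
servo_tool(deltas=[0,0,-1.5,0,0,0,0.85,0,0,-2.5,0,0,0,0.85,0,0,-3,0,0,0,0.85,-2.5,0,0,0,0,0,0.85,-4,-0.1,0,0,0,0,0.85,-5,-0.1,0,0,0,0,0.85,-5,-0.1,0,0,0,0,0.85,-5,-0.1,0,0,0,0,0.85])

```text
clock: 47.95
tool_pos: [0.4832, -0.2496, 0.0774]
ee_rot: [0.689, 0.725, 0.0, 0.0]
contact_force: [0.8, 0.1, -1.6]
width: 0.0186
finger_force: 58.7
```

Request:
servo_tool(deltas=[-4.5,-0.1,0,0,0,0,0.85,-3,0,0,0,0,0,0.85,-1.2,0,0,0,0,3,0.85,0,0,0,0,0,4,0.85,0,0,0,0,0,4,0.85,0,0,1.5,0,0,0,0.85,0,0,1.5,0,0,0,0.85,0,0,0,0,0,0,0.85])

```text
clock: 48.95
tool_pos: [0.4851, -0.3338, 0.0445]
ee_rot: [0.755, 0.655, -0.0, -0.002]
contact_force: [0.1, 0.1, -1.3]
width: 0.0185
finger_force: 58.6
```

```bash
python3 -c "
from h import *
go(.487,-.335,None,-.145)
i,im=snap('wrist'); t,tm=snap('top')
a=cv2.resize(im[60:360,120:520],(400,300)); b=cv2.resize(tm[165:240,340:440],(400,300),interpolation=2)
cv2.imwrite('pics/p1.png',np.hstack([a,b])); print(status.sense()['width'])
"
```

```text
t 48.95 p [ 0.4851 -0.3338  0.0445] d_tool cm [-0.1  0.2 -0. ] d in final axes [-0.09  0.2   0.  ] turn deg [-0.19 -0.09  0.2 ] F [ 0.14  0.15 -1.3 ]
0.01869816559048968
```

View pics/p1.png

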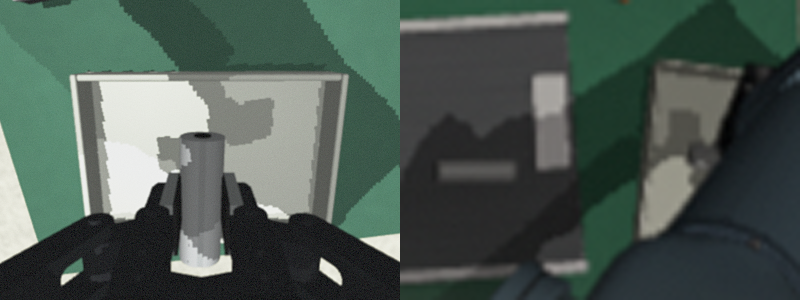

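The left half shows the oval held over the middle of the tray floor, roller at (203,195) with the tray inside at 100–335. The right half shows the panel and the right roller undisturbed. Lowering now.

Request:
servo_tool(deltas=[0,0.2,1,0,0,0,0.85,0,0,1,0,0,0,0.85,0,0,1,0,0,0,0.85,0,0,0.8,0,0,0,0.85,0,0,0.6,0,0,0,0.85,0,0,0.4,0,0,0,0.85,0,0,0.1,0,0,0,0.85,0,0,0,0,0,0,0.85])

```text
clock: 50.05
tool_pos: [0.4885, -0.3354, -0.0024]
ee_rot: [0.756, 0.655, 0.0, 0.0]
contact_force: [-0.1, -0.5, 0.2]
width: 0.0182
finger_force: 58.6
```

Request:
servo_tool(deltas=[0,0,0.05,0,0,0,0.85,0,0,0.05,0,0,0,0.85,0,0,0.05,0,0,0,0.85,0,0,0.05,0,0,0,0.85,0,0,0,0,0,0,0.85,0,0,0,0,0,0,0.85,0,0,0,0,0,0,0.85,0,0,0,0,0,0,0.85])

```text
clock: 51.05
tool_pos: [0.4884, -0.3354, -0.0045]
ee_rot: [0.756, 0.655, -0.0, 0.0]
contact_force: [-0.4, 0.2, -0.4]
width: 0.0187
finger_force: 58.6
```

Request:
servo_tool(deltas=[0,0,0.03,0,0,0,0.85,0,0,0.03,0,0,0,0.85,0,0,0.03,0,0,0,0.85,0,0,0.03,0,0,0,0.85,0,0,0,0,0,0,0.85,0,0,0,0,0,0,0.85,0,0,0,0,0,0,0.85,0,0,0,0,0,0,0.85])

```text
clock: 52.05
tool_pos: [0.4884, -0.3353, -0.0057]
ee_rot: [0.756, 0.655, 0.0, 0.0]
contact_force: [0.5, -0.5, -2.0]
width: 0.0185
finger_force: 58.6
```

Request:
servo_tool(deltas=[0,0,0.04,0,0,0,0.85,0,0,0.04,0,0,0,0.85,0,0,0.04,0,0,0,0.85,0,0,0.03,0,0,0,0.85,0,0,0,0,0,0,0.85,0,0,0,0,0,0,0.85,0,0,0,0,0,0,0.85,0,0,0,0,0,0,0.85])

```text
clock: 53.05
tool_pos: [0.4884, -0.3353, -0.0072]
ee_rot: [0.756, 0.655, 0.0, 0.0]
contact_force: [0.2, -0.2, -0.7]
width: 0.0187
finger_force: 58.6
```

Request:
servo_tool(deltas=[0,0,0.04,0,0,0,0.85,0,0,0.04,0,0,0,0.85,0,0,0.04,0,0,0,0.85,0,0,0.03,0,0,0,0.85,0,0,0,0,0,0,0.85,0,0,0,0,0,0,0.85,0,0,0,0,0,0,0.85,0,0,0,0,0,0,0.85])

```text
clock: 54.05
tool_pos: [0.4884, -0.3353, -0.0087]
ee_rot: [0.756, 0.655, 0.0, 0.0]
contact_force: [0.3, 0.6, -1.2]
width: 0.0186
finger_force: 58.6
```

Request:
servo_tool(deltas=[0,0,0.04,0,0,0,0.85,0,0,0.04,0,0,0,0.85,0,0,0.04,0,0,0,0.85,0,0,0.03,0,0,0,0.85,0,0,0,0,0,0,0.85,0,0,0,0,0,0,0.85,0,0,0,0,0,0,0.85,0,0,0,0,0,0,0.85])

```text
clock: 55.05
tool_pos: [0.4884, -0.3353, -0.0102]
ee_rot: [0.756, 0.655, 0.0, 0.0]
contact_force: [1.4, -0.1, -1.2]
width: 0.0187
finger_force: 58.6
```

Request:
servo_tool(deltas=[0,0,0.04,0,0,0,0.85,0,0,0.04,0,0,0,0.85,0,0,0.02,0,0,0,0.85,0,0,0,0,0,0,0.75,0,0,0,0,0,0,0.7,0,0,0,0,0,0,0.6,0,0,0,0,0,0,0.5,0,0,0,0,0,0,0.5])

```text
clock: 56.05
tool_pos: [0.4884, -0.3354, -0.0112]
ee_rot: [0.756, 0.655, 0.0, 0.0]
contact_force: [0.2, -0.6, 0.2]
width: 0.0428
finger_force: 0.0
```

Request:
servo_tool(deltas=[0,0,-0.5,0,0,0,0.5,0,0,-1,0,0,0,0.5,0,0,-2,0,0,0,0.5,0,0,-4,0,0,0,0.5,0,0,-5,0,0,0,0.5,0,0,0,0,0,0,0.5,0,0,0,0,0,0,0.5,0,0,0,0,0,0,0.5])

```text
clock: 57.05
tool_pos: [0.4877, -0.3347, 0.1129]
ee_rot: [0.756, 0.655, -0.0, -0.001]
contact_force: [0.3, -0.5, 0.1]
width: 0.0424
finger_force: 0.0
```

```bash
python3 -c "
from h import *
i,im=snap('wrist','fin.png'); s,sm=snap('side','fins.png'); g=cv2.cvtColor(im,6)
print(status.sense()['clock'])
def proj(P,i):
  r=R.from_quat(i['rotation']).inv(); return np.round(cv2.projectPoints(np.array(P,float),r.as_rotvec(),r.apply(-np.array(i['eye'])),np.array(i['mtx']),np.array(i['dist_coeffs']))[0].reshape(-1,2))
q=proj([[.487,-.335,.014],[.573,-.292,.03],[.401,-.38,.03]],i); print(q)
# roller outline: grey, darker than white floor
x,y=q[0].astype(int); print(g[y-60:y+60:6,x-60:x+60:6])
"
```

```text
57.15
[[319. 192.]
 [420. 129.]
 [229. 259.]]
[[187 190 181 183 179 181 178 125 127 109 103 104 108 138 136 138 142 143
  133 134]
 [222 222 222 223 221 224 221 219 220 221 121 121 120 124 162 140 121 121
  118 159]
 [223 222 221 224 224 221 222 220 221 221 185 119 123 123 121 121 119 120
  120 163]
 [221 222 221 220 221 222 219 219 217 219 219 176 120 123 121 120 119 123
  119 164]
 [219 221 220 222 219 221 223 219 218 221 202 177 127 118 120 123 119 120
  118 161]
 [221 221 220 222 220 222 219 222 221 158 192 173 125 159 119 120 119 118
  120 159]
 [220 223 219 218 220 220 220 216 219 158 188 175 122 216 191 117 116 159
  164 158]
 [227 222 219 219 219 219 220 220 220 159 188 174 122 165 158 162 160 159
  166 160]
 [225 224 224 219 219 219 216 214 149 160 189 166  90 162 163 162 159 160
  160 163]
 [228 227 226 227 226 227 227 227 157 104 137 130 105 161 160 162 157 156
  159 158]
 [226 226 224 227 226 226 227 226 158 110 137 136 104 160 158 159 162 158
  159 162]
 [225 226 226 226 227 225 226 229 154 108 135 136 100 157 161 158 162 163
  157 158]
 [225 225 225 226 228 223 226 228 163 110 133 129 105 160 160 161 157 159
  158 160]
 [225 227 228 225 226 226 226 227 229 174 214 185 114 226 228 190 158 155
  163 158]
 [225 227 227 227 226 226 227 227 228 169 215 200 136 226 226 226 160 159
  156 156]
 [226 228 227 225 225 227 225 226 228 172 210 200 135 228 226 226 227 156
  156 154]
 [223 226 226 223 226 226 224 226 226 170 208 200 133 227 228 226 225 226
  222 191]
 [227 151 154 207 226 228 224 226 227 228 224 226 226 226 228 225 224 226
  132 148]
 [129  74  39 114 191 182 188 162 214 193 176 187 161 203 194 177 185 139
   20  71]
 [ 70  74  28  36  94  94  93  94  90  94  92  89  95  93  93  94  94  94
   30  23]]
```

The roller is lying in the middle of the tray, near pixel (322,190). I'll let it settle, then hand in.

Request:
servo_tool(deltas=[0,0,-3,0,0,0,0.5,0,0,-2,0,0,0,0.5,0,0,0,0,0,0,0.5,0,0,0,0,0,0,0.5,0,0,0,0,0,0,0.5,0,0,0,0,0,0,0.5,0,0,0,0,0,0,0.5,0,0,0,0,0,0,0.5])

```text
clock: 58.15
tool_pos: [0.4883, -0.3353, 0.1637]
ee_rot: [0.756, 0.655, -0.0, -0.0]
contact_force: [-1.2, -0.8, 0.7]
width: 0.0428
finger_force: 0.0
```

Request:
servo_tool(deltas=[0,0,0,0,0,0,0.5,0,0,0,0,0,0,0.5,0,0,0,0,0,0,0.5,0,0,0,0,0,0,0.5,0,0,0,0,0,0,0.5,0,0,0,0,0,0,0.5,0,0,0,0,0,0,0.5,0,0,0,0,0,0,0.5])

```text
clock: 59.15
tool_pos: [0.4884, -0.3353, 0.1638]
ee_rot: [0.756, 0.655, 0.0, 0.0]
contact_force: [0.1, 0.7, 0.3]
width: 0.0426
finger_force: 0.0
```

```bash
python3 -c "
from workcell import hand_in
print(hand_in())"
```

```text
the job is handed in; nothing more can be done
None
```

I felt all three rollers from left to right; the middle one rocked and is now in the tray, the two good ones are on the plate, and I handed the job in at about 59 s (no verdict was shown).

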